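# Inch the fur-sewing machine: set the speed, then hold the run lever in the green

### The job

Give the fur-sewing machine a slow test run: slide the black speed slider along its track until its white line stands at the green mark, and let go of it. Then press the sprung red run lever down about half way, so that its pointer stands in the green part of the scale and never reaches the red, and keep it there: finish while still holding the lever pressed in the green. Leave the other things on the bench alone.

Things in the scene. Friction and masses are not known exactly. Their poses are not given: they have to be found in the camera images.
- speed_box: grey control box fixed to the bench, 100 (x) x 200 (y) x 30 mm high; origin under its centre. The slider track runs along its y axis over the middle of its top; it stands turned differently each time
- slider_grip (a point): centre of the black slider grip, a block 26 mm (across the track, box x) x 22 mm (along the track, box y) x 44 mm tall on the box's top, free on both sides; this point is half-way up the grip, 55 mm above the bench and 20 mm below the grip's top. A white line crosses its top in the middle. It slides with about 1.5 N of friction and stays where it is left
- speed_slider (a joint): slider position along the box's +y, m: 0 to 0.12, mid-track at 0.06 (grip then over the box's centre)
- speed_mark: green mark, a flat plate 28 (x) x 14 (y) x 3 mm on top of the box beside the track on its +x side (centre 32 mm from the track's middle line), axes as the box's; origin under its centre. Slider and mark agree when the grip's centre has the same position along the box's y, within half the mark's width (7 mm). The mark lies 20 to 110 mm towards box +y from the slider's start
- lever_stand: stand of the run lever, fixed to the bench: dark plate 190 (x) x 100 (y) x 14 mm with two grey cheeks holding the hinge at its +x end; origin under the plate's centre. The lever points along the stand's -x; it stands turned differently each time. A coloured scale on the +y cheek, about 140 mm above the bench: white, green, yellow, red, from +x to -x
- run_lever (a joint): angle of the red run lever, rad: 0 released (lever sloping up 0.25 rad), 0.25 level, 0.5 fully down. Pointer in the green from 0.18 to 0.32; yellow up to 0.41; red beyond. A spring pushes it back up: at the pad about 4 N to start, 8 N at 0.25, 12 N fully down
- lever_pad (a point): centre of the top face of the red pad at the lever's end, 44 mm (along the lever) x 40 mm wide, 110 mm from the hinge: about 101 mm above the bench when released, 74 mm when the lever is level (0.25 rad); nothing stands above it
- lever_hinge (a point): hinge axis of the lever (along the stand's y), 65 mm above the bench
- thread_cone: cream thread cone, 64 mm wide at the foot, 140 mm tall; origin under its centre; to be left alone
- bobbin: small blue and steel bobbin, 22 mm across, 13 mm high; origin under its centre; to be left alone
- chalk: light blue tailor's chalk, 35 x 28 x 8 mm; origin under its centre; to be left alone
- oil_bottle: yellow oil bottle with red cap, 48 mm across, 120 mm tall; origin under its centre; to be left alone
- screwdriver: screwdriver lying down, 150 mm long; to be left alone
- pin_dish: white ceramic dish, 80 mm across, 30 mm high; origin under its centre; to be left alone
Not all that is in view belongs to the job. Leave any brown look-alike of the speed_box alone.

How it is judged:
By the outcome, as a careful person would: the job done as asked, in the order asked, and still so for the second after the job is handed in, while the arm keeps its last pose, push and grip.
It also fails if it takes over 48 s, if anything falls off the work surface, if the arm or the gripper's body presses on something with over 40 N, if the wrist force passes 120 N, or if a joint passes its speed limit or range.

### The arm

A 6-joint arm with a two-finger parallel gripper is mounted at the origin on the work surface. World frame = base frame: x ahead of the robot, y to its left, z up, the work surface at z = 0. Lengths are in m, angles in rad, forces in N, time in s.
With the tool pointing down it reaches from about 0.425 to 0.95 m from the base axis. Payload 3.5 kg.
Tool frame: the origin (TCP) lies between the finger pads; the fingertips stand 17 mm ahead of it and the grasp point (between the pads) lies 2 mm behind it; z points along the fingers, y is the direction in which the jaws open and shut (so a half turn about z gives the same grasp; the last joint's range is limited). The gripper opens to 85 mm and grips with 20 to 120 N. Pads are 22 mm wide; open, the fingers measure 114 mm over their backs; the gripper's body (76 mm by 85 mm) begins 54 mm behind the grasp point. The pads swing forward as they close: fully open they stand 13 mm farther back than shut.
Start: joints at [0.981, 0.286, 1.577, -0, 1.279, -0.15], TCP at [0.287, 0.611, 0.248] pointing down, gripper open.
Joint ranges: [-2.77, 2.77], [-0.9, 2.22], [0.21, 2.48], [-1.53, 4.67], [0.24, 2.81], [-2.84, 2.84]. Speed limits (rad/s): [2.79, 2.79, 3.14, 3.14, 3.14, 3.14].

### API

Orientations are given as a unit quaternion [x, y, z, w].
In Python, from plant import ctrl gives the robot as it stands.
- The arm moves only by the tool carry_out, never from a script. Its argument "commands" is a list of rows, each an object with "delta_pos": the shift along the tool's x, y, z in m, a list of three; "delta_rot": the turn, a rotation vector about the tool's x, y, z in rad, a list of three; "claw": the opening in per cent of the stroke, from 0 (shut) to 100 (fully open). A call has 1 to 8 rows; each row is the pose to reach, as a shift and turn from the pose measured when the call began, along the tool's axes at that moment; what a row does not reach only later rows make up. A row lasts 1/12 s, in which the tool goes at most 41.7 mm and 7.16 degrees, less where a joint would pass 70% of its speed; a pose out of reach is approached as far as the arm can. A call with a gripper value outside its range is refused whole. The fingers move at their own pace and stop on an object; "force" is the grip in N (left out, the last holds). Time passes only in rows, so rows that repeat a pose let the fingers close. It gives the time, the measured TCP pose, the force and the opening at its end, in the units of the state.
- ctrl.get_state(): the state, without advancing time (a new reading comes with each control period).
- ctrl.read_camera(name): name is "scene" or "side" or "wrist"; returns (picture, depth): 384x512x3 uint8, red, green, blue; 384x512 float32, m along the optical axis (not along the pixel's ray), 0 where there is no reading.
- ctrl.camera_info(name): a dict with "fx", "fy", "cx", "cy" (pixels), "rvec" (rotation vector, rad) and "tvec" (3), from world to camera coordinates, as OpenCV has them; the wrist camera has in their place "mount" (4x4, takes a point from camera to tool coordinates, whose origin is the TCP and whose axes are the flange's). Camera axes: x right, y down, z forward; pixel columns grow to the right and rows downward; lengths in m; the calibration is good to about 2 mm. The wrist camera is an equidistant fisheye: a pixel r from the principal point sees the ray r / f radians off the axis. A picture is of the moment at which its call begins: read the wrist's pose just before it. camera_info takes no time and is no camera call.
- ctrl.sign_off(): hands the job in, once; it reports no verdict.
The state is a dict: "time": time; "qpos": joint angles; "dq": joint speeds; "joint_efforts": joint torques, N m; "eef_pos": TCP position; "tcp_rot": TCP orientation; "contact_force": force on the tool from outside, world axes, zero at the start; "wrist_torque": the same for the moment, N m; "opening": opening from 0.0 (shut) to 1.0 (fully open).
Only numpy, scipy, OpenCV 4.12 (cv2) and the standard library are available. Lean on these libraries where they do the work, as an engineer would, in place of code of your own. Each camera call takes 0.05 s, during which the arm holds its last target.

## Working session

There is one attempt and no reset: what is moved stays moved. The work goes in short steps, Python scripts to look and compute and a tool call to move; the robot and the scene stay as the last step left them, time stands still between calls to the robot, and variables do not carry over. Pictures are saved under pics/ and viewed, and the job is handed in when it is done.

Besides the shell and the picture viewer there is one more tool, called after "Call:" by a JSON object that holds its "fn" and its "kwargs". carry_out: Moves the arm, as the interface text tells. Its arguments: {"type":"object","properties":{"commands":{"type":"array"},"force":{"type":"number"}},"required":["commands"]}

```bash
mkdir -p pics; ls; cat > h.py <<'E'
import numpy as np, cv2
from plant import ctrl
from scipy.spatial.transform import Rotation as R
def cam(n):
    p,d=ctrl.read_camera(n); np.savez('pics/'+n+'.npz',p=p,d=d); return p,d
def world(n,u,v,d=None,z=None):
    c=ctrl.camera_info(n); Rm,_=cv2.Rodrigues(np.array(c['rvec'],float)); t=np.array(c['tvec'],float).ravel()
    ray=np.array([(u-c['cx'])/c['fx'],(v-c['cy'])/c['fy'],1.])
    o=-Rm.T@t; r=Rm.T@ray
    s=d if d is not None else (z-o[2])/r[2]
    return o+s*r
E
python3 - <<'E'
from h import *
for n in ('scene','side'):
    p,d=cam(n); cv2.imwrite(f'pics/{n}0.png',p[:,:,::-1])
    c=ctrl.camera_info(n); print(c)
print(ctrl.get_state())
print(ctrl.camera_info('wrist'))
E
```

```text
pics
{'fx': 406.8282575010288, 'fy': 406.8282575010288, 'cx': 255.8962020357845, 'cy': 197.19888742705623, 'rvec': array([ 0.66852239,  2.60169958, -1.21097312]), 'tvec': array([ 0.56043695, -0.06848083,  1.87269475])}
{'fx': 346.8322591413485, 'fy': 346.8322591413485, 'cx': 257.5441085172536, 'cy': 195.34065676796135, 'rvec': array([ 2.20407187, -0.74072675,  0.32648775]), 'tvec': array([-0.55517875,  0.25835659,  1.02936067])}
{'time': 0.1, 'qpos': array([ 9.80997129e-01,  2.87108208e-01,  1.57807480e+00,  1.65362243e-05,
        1.27860568e+00, -1.49995543e-01]), 'dq': array([ 0.00126573, -0.00023931, -0.00236268, -0.00032427, -0.00066892,
        0.00143112]), 'joint_efforts': array([ 1.38838313e-03, -4.07294655e+01, -2.93698722e+01, -1.78345849e-04,
        3.41154460e-03, -3.55810357e-06]), 'eef_pos': array([0.28703218, 0.6102949 , 0.24704078]), 'tcp_rot': array([ 2.18136017e-01,  9.75917759e-01, -1.02089262e-03, -4.04335331e-04]), 'contact_force': array([ 0.8992902 ,  0.63287478, -0.55362518]), 'wrist_torque': array([0.05962077, 0.00228786, 0.01531248]), 'opening': 0.9998387340926114}
{'fx': 297.3186396354542, 'fy': 297.3186396354542, 'cx': 256.26068057183693, 'cy': 192.11960601635954, 'mount': array([[-7.40684948e-04, -9.56530515e-01, -2.91631318e-01,
         7.39909707e-02],
       [ 9.99999707e-01, -7.65366764e-04, -2.94483648e-05,
        -6.31244989e-04],
       [-1.95036658e-04, -2.91631254e-01,  9.56530801e-01,
        -1.26682992e-01],
       [ 0.00000000e+00,  0.00000000e+00,  0.00000000e+00,
         1.00000000e+00]])}
```

View pics/scene0.png

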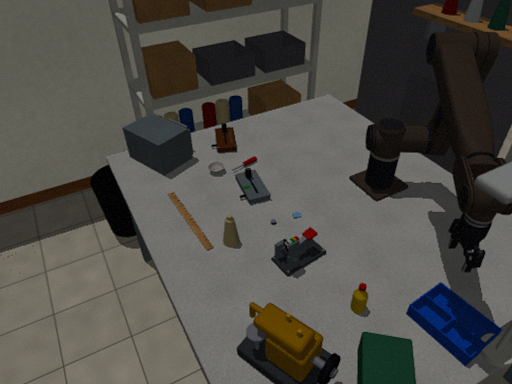

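View pics/side0.png

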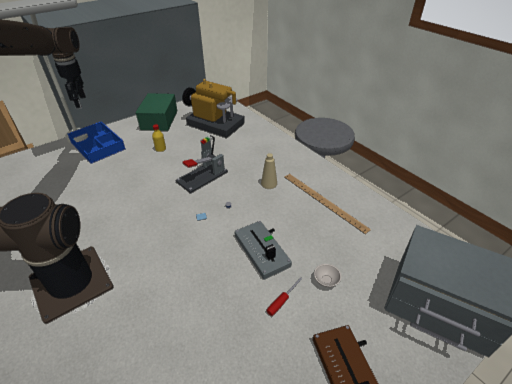

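```bash
python3 - <<'E'
from h import *
p=np.load('pics/side.npz')['p'];q=np.load('pics/scene.npz')['p']
def crop(p,x,y,w,h,f,n): cv2.imwrite(n,cv2.resize(p[y:y+h,x:x+w,::-1],None,fx=f,fy=f,interpolation=cv2.INTER_CUBIC))
crop(p,225,215,75,70,8,'pics/c1.png')
crop(p,170,130,70,65,8,'pics/c2.png')
crop(q,225,155,55,55,10,'pics/c3.png')
crop(q,265,220,70,60,9,'pics/c4.png')
E
```

```text
(no output)
```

View pics/c1.png

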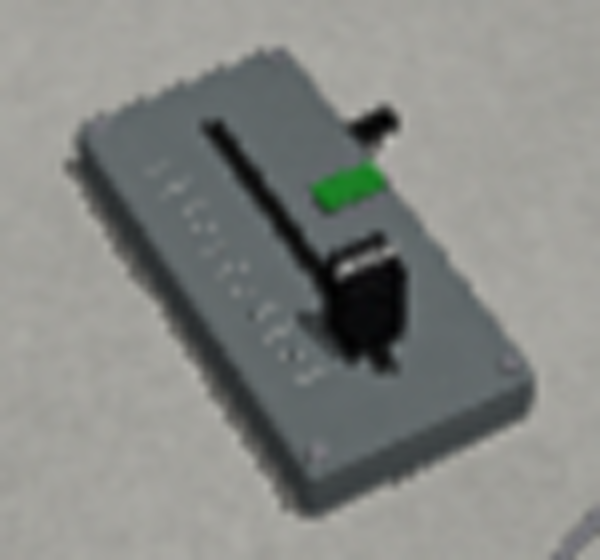

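View pics/c2.png

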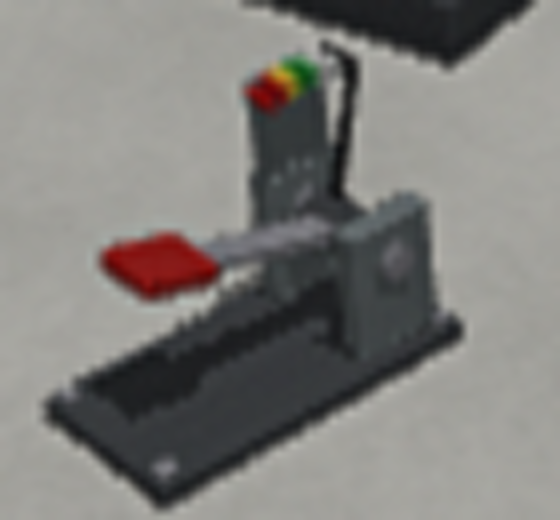

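View pics/c3.png

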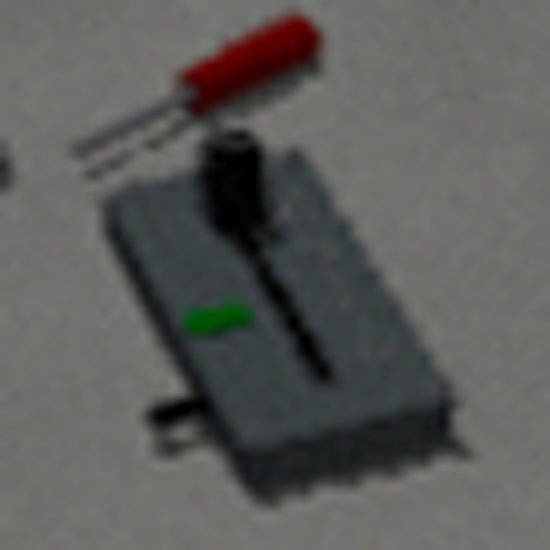

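View pics/c4.png

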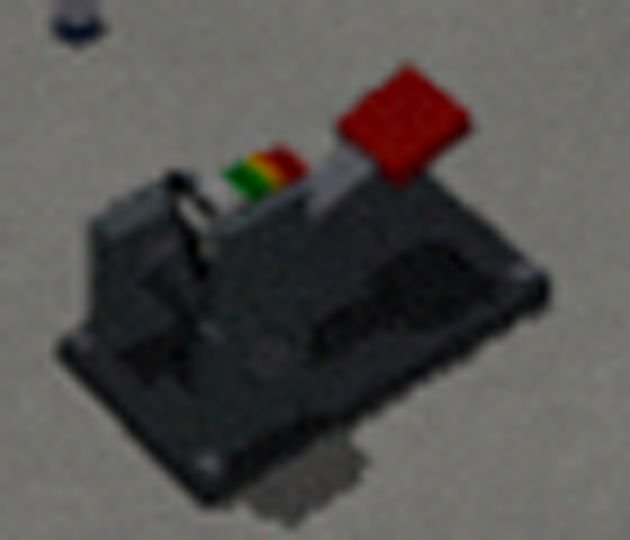

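```bash
cat > m.py <<'E'
from h import *
def P(n,x0,y0,f,px,py,z): return world(n,x0+(px+.5)/f-.5,y0+(py+.5)/f-.5,z=z).round(4)
if __name__=='__main__':
    S=lambda a,b,z:P('side',225,215,8,a,b,z); L=lambda a,b,z:P('side',170,130,8,a,b,z)
    C=lambda a,b,z:P('scene',225,155,10,a,b,z); D=lambda a,b,z:P('scene',265,220,9,a,b,z)
    print('box side',[S(*k,.03) for k in((82,128),(280,50),(535,378),(310,488))])
    print('track side',S(212,125,.03),S(388,366,.03))
    print('box scene',[C(*k,.03) for k in((108,200),(295,152),(450,400),(245,447))])
    print('track end scene',C(325,378,.03))
    print('mark',S(348,187,.033),C(217,318,.033))
    print('line',S(366,262,.075),C(232,140,.075))
    print('pad',L(160,262,.101),D(404,118,.101))
    print('pad corners',[L(*k,.1) for k in((103,257),(172,236),(218,268),(150,292))],[D(*k,.1) for k in((338,128),(408,66),(470,122),(400,178))])
    print('plate side',[L(*k,.014) for k in((52,405),(162,498),(460,325))])
    print('plate scene',[D(*k,.014) for k in((65,345),(210,490),(548,275))])
    print('scale',L(285,85,.14),D(268,172,.14))
E
python3 m.py
```

```text
box side [array([ 0.4908, -0.1475,  0.03  ]), array([ 0.5825, -0.1615,  0.03  ]), array([ 0.5554, -0.3556,  0.03  ]), array([ 0.4576, -0.3434,  0.03  ])]
track side [ 0.5344 -0.1785  0.03  ] [ 0.5148 -0.3178  0.03  ]
box scene [array([ 0.5611, -0.3398,  0.03  ]), array([ 0.468, -0.33 ,  0.03 ]), array([ 0.4952, -0.1371,  0.03  ]), array([ 0.5876, -0.153 ,  0.03  ])]
track end scene [ 0.5354 -0.177   0.03  ]
mark [ 0.5564 -0.2407  0.033 ] [ 0.5589 -0.2342  0.033 ]
line [ 0.5157 -0.3017  0.075 ] [ 0.5168 -0.298   0.075 ]
pad [0.5161 0.185  0.101 ] [0.5194 0.1964 0.101 ]
pad corners [array([0.4972, 0.2061, 0.1   ]), array([0.5312, 0.2012, 0.1   ]), array([0.536 , 0.1656, 0.1   ]), array([0.5016, 0.1685, 0.1   ])] [array([0.5453, 0.1873, 0.1   ]), array([0.5003, 0.1714, 0.1   ]), array([0.4967, 0.2106, 0.1   ]), array([0.5391, 0.2228, 0.1   ])]
plate side [array([0.4647, 0.2244, 0.014 ]), array([0.474 , 0.1305, 0.014 ]), array([0.6592, 0.1565, 0.014 ])]
plate scene [array([0.6616, 0.1689, 0.014 ]), array([0.6494, 0.2625, 0.014 ]), array([0.4648, 0.2343, 0.014 ])]
scale [0.6126 0.2255 0.14  ] [0.6058 0.2259 0.14  ]
```

```bash
cat > go.py <<'E'
import sys
from h import *
# target: x y z jawyaw(deg)
def go(x,y,z,yaw):
    s=ctrl.get_state(); p=s['eef_pos']; r=R.from_quat(s['tcp_rot'])
    best=None
    for a in (yaw,yaw+180):
        a=np.radians(a); Y=np.array([np.cos(a),np.sin(a),0]); Z=np.array([0,0,-1.]); X=np.cross(Y,Z)
        rv=(r.inv()*R.from_matrix(np.c_[X,Y,Z])).as_rotvec()
        if best is None or np.linalg.norm(rv)<np.linalg.norm(best): best=rv
    print('t',round(s['time'],2),'p',p.round(4),'F',s['contact_force'].round(2),'open',round(s['opening'],3),'q',s['qpos'].round(2))
    print('dpos',r.inv().apply(np.array([x,y,z])-p).round(4),'drot',best.round(4))
if __name__=='__main__': go(*map(float,sys.argv[1:]))
E
python3 go.py 0.52 0.2 0.25 82.1
```

```text
t 0.1 p [0.287  0.6103 0.247 ] F [ 0.9   0.63 -0.55] open 1.0 q [ 0.98  0.29  1.58  0.    1.28 -0.15]
dpos [-0.3855 -0.2721 -0.0025] drot [-0.0021 -0.0007 -0.3019]
```

Call:
{"fn": "carry_out", "kwargs": {"commands": [{"delta_pos":[-0.385,-0.272,-0.003],"delta_rot":[-0.002,0,-0.302],"claw":100},{"delta_pos":[-0.385,-0.272,-0.003],"delta_rot":[-0.002,0,-0.302],"claw":100},{"delta_pos":[-0.385,-0.272,-0.003],"delta_rot":[-0.002,0,-0.302],"claw":100},{"delta_pos":[-0.385,-0.272,-0.003],"delta_rot":[-0.002,0,-0.302],"claw":100},{"delta_pos":[-0.385,-0.272,-0.003],"delta_rot":[-0.002,0,-0.302],"claw":100},{"delta_pos":[-0.385,-0.272,-0.003],"delta_rot":[-0.002,0,-0.302],"claw":100},{"delta_pos":[-0.385,-0.272,-0.003],"delta_rot":[-0.002,0,-0.302],"claw":100},{"delta_pos":[-0.385,-0.272,-0.003],"delta_rot":[-0.002,0,-0.302],"claw":100}]}}

```text
time: 0.77
eef_pos: [0.4514, 0.3193, 0.2494]
tcp_rot: [0.069, 0.998, -0.0, -0.001]
contact_force: [0.6, 0.1, -0.4]
opening: 1.003
```

```bash
python3 go.py 0.50 0.05 0.25 82.1
```

```text
t 0.77 p [0.4514 0.3193 0.2494] F [ 0.56  0.08 -0.35] open 1.003 q [ 0.43  0.02  1.88  0.    1.25 -1.  ]
dpos [-0.085  -0.2601 -0.0006] drot [-0.0003 -0.0012  0.0004]
```

Call:
{"fn": "carry_out", "kwargs": {"commands": [{"delta_pos":[-0.085,-0.26,0],"delta_rot":[0,0,0],"claw":100},{"delta_pos":[-0.085,-0.26,0],"delta_rot":[0,0,0],"claw":100},{"delta_pos":[-0.085,-0.26,0],"delta_rot":[0,0,0],"claw":100},{"delta_pos":[-0.085,-0.26,0],"delta_rot":[0,0,0],"claw":100},{"delta_pos":[-0.085,-0.26,0],"delta_rot":[0,0,0],"claw":100},{"delta_pos":[-0.1,-0.38,0],"delta_rot":[0,0,0],"claw":100},{"delta_pos":[-0.1,-0.46,0],"delta_rot":[0,0,0],"claw":100},{"delta_pos":[-0.1,-0.46,0],"delta_rot":[0,0,0],"claw":100}]}}

```text
time: 1.43
eef_pos: [0.4887, -0.0106, 0.2492]
tcp_rot: [0.069, 0.998, -0.0, -0.001]
contact_force: [1.0, 0.3, -0.2]
opening: 1.006
```

```bash
python3 go.py 0.516 -0.27 0.25 82.1
```

```text
t 1.43 p [ 0.4887 -0.0106  0.2492] F [ 0.96  0.3  -0.24] open 1.006 q [-0.23 -0.13  2.02 -0.    1.26 -1.66]
dpos [-0.0626 -0.2532 -0.0009] drot [-0.0002 -0.0015  0.0005]
```

Call:
{"fn": "carry_out", "kwargs": {"commands": [{"delta_pos":[-0.063,-0.253,0],"delta_rot":[0,0,0],"claw":100},{"delta_pos":[-0.063,-0.253,0],"delta_rot":[0,0,0],"claw":100},{"delta_pos":[-0.063,-0.253,0],"delta_rot":[0,0,0],"claw":100},{"delta_pos":[-0.063,-0.253,0],"delta_rot":[0,0,0],"claw":100},{"delta_pos":[-0.063,-0.253,0],"delta_rot":[0,0,0],"claw":100},{"delta_pos":[-0.063,-0.253,0],"delta_rot":[0,0,0],"claw":100},{"delta_pos":[-0.063,-0.253,0],"delta_rot":[0,0,0],"claw":100},{"delta_pos":[-0.063,-0.253,0],"delta_rot":[0,0,0],"claw":100}]}}

```text
time: 2.1
eef_pos: [0.516, -0.2729, 0.2483]
tcp_rot: [0.071, 0.997, 0.0, -0.001]
contact_force: [0.2, -0.2, 0.1]
opening: 1.002
```

```bash
cat >> h.py <<'E'
def wshot(name):
    s=ctrl.get_state(); p,d=ctrl.read_camera('wrist')
    np.savez(name+'.npz',p=p,d=d,pos=s['eef_pos'],q=s['tcp_rot']); cv2.imwrite(name+'.png',p[:,:,::-1]); return p,d
def wworld(name,u,v,z):
    f=np.load(name+'.npz'); c=ctrl.camera_info('wrist'); M=np.array(c['mount'])
    x=np.array([(u-c['cx'])/c['fx'],(v-c['cy'])/c['fy']]); th=np.linalg.norm(x)
    ray=np.r_[x/th*np.sin(th),np.cos(th)] if th>1e-9 else np.array([0,0,1.])
    r=R.from_quat(f['q']); o=f['pos']+r.apply(M[:3,3]); w=r.apply(M[:3,:3]@ray)
    return o+(z-o[2])/w[2]*w
E
python3 - <<'E'
from h import *
wshot('pics/w1'); print(ctrl.get_state()['eef_pos'])
E
```

```text
[ 0.5159602  -0.27076051  0.24824438]
```

View pics/w1.png

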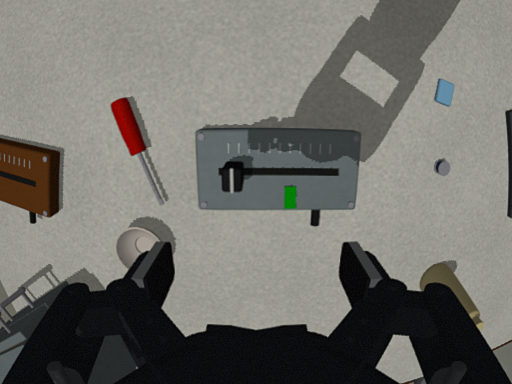

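```bash
python3 - <<'E'
from h import *
p=np.load('pics/w1.npz')['p']
cv2.imwrite('pics/w1c.png',cv2.resize(p[115:225,185:370,::-1],None,fx=4,fy=4,interpolation=cv2.INTER_CUBIC))
E
```

```text
(no output)
```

View pics/w1c.png

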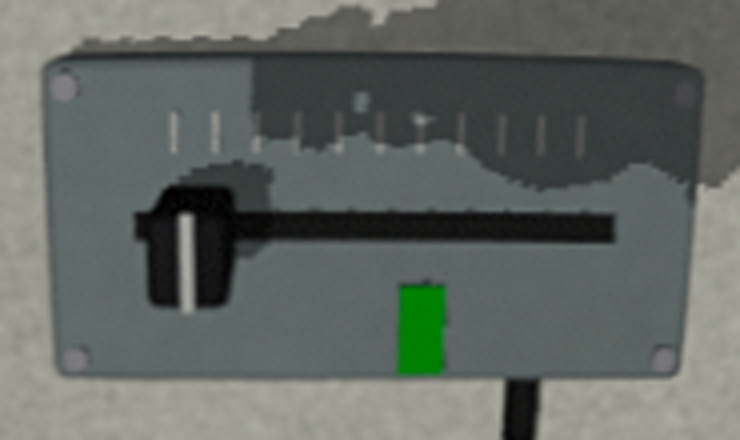

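```bash
cat > m2.py <<'E'
from h import *
def W(a,b,z): return wworld('pics/w1',185+(a+.5)/4-.5,115+(b+.5)/4-.5,z).round(4)
l=W(187,262,.075); m=W(421.5,329,.033); t0=W(135,228,.03); t1=W(614,228,.03)
print('line',l,W(187,213,.075),W(187,312,.075),'mark',m,'tracks',t0,t1)
c=[W(*k,.03) for k in((43,62),(704,68),(683,376),(60,376))]; print(c)
e=(t1-t0)[:2]; print(np.linalg.norm(e),np.degrees(np.arctan2(e[1],e[0])))
cc=np.mean(c,0); print('centre',cc)
for a in (c[1]-c[0],c[2]-c[3]): print(np.linalg.norm(a),np.degrees(np.arctan2(a[1],a[0])))
for a in (c[3]-c[0],c[2]-c[1]): print(np.linalg.norm(a),np.degrees(np.arctan2(a[1],a[0]))+90)
e/=np.linalg.norm(e); n=np.array([e[1],-e[0]])
for k,x in(('line',l),('mark',m),('t0',t0),('t1',t1)): print(k,'along',((x-cc)[:2]@e).round(4),'across',((x-cc)[:2]@n).round(4))
E
python3 m2.py
```

```text
line [ 0.5159 -0.2999  0.075 ] [ 0.503  -0.2978  0.075 ] [ 0.5294 -0.3021  0.075 ] mark [ 0.5569 -0.2381  0.033 ] tracks [ 0.5142 -0.3192  0.03  ] [ 0.5343 -0.1753  0.03  ]
[array([ 0.4607, -0.3378,  0.03  ]), array([ 0.4884, -0.1426,  0.03  ]), array([ 0.586 , -0.1552,  0.03  ]), array([ 0.5573, -0.3511,  0.03  ])]
0.1452970061632379 82.04835384747723
centre [ 0.5231   -0.246675  0.03    ]
0.19715559844954947 81.92332601667644
0.1979911614188876 81.66527073187817
0.09751128139861565 82.16073666819456
0.09840995884563714 82.64389529684155
line along -0.0537 across 0.0002
mark along 0.0132 across 0.0323
t0 along -0.0731 across 0.0012
t1 along 0.0722 across 0.0012
```

```bash
python3 go.py 0.5159 -0.2999 0.058 82.05
```

```text
t 2.15 p [ 0.516  -0.2708  0.2482] F [0.6  0.63 0.1 ] open 0.999 q [-0.66  0.09  1.81 -0.    1.25 -2.09]
dpos [-0.0046 -0.0291  0.1902] drot [ 0.0011 -0.003  -0.0013]
```

Call:
{"fn": "carry_out", "kwargs": {"commands": [{"delta_pos":[-0.0046,-0.029,0.03],"delta_rot":[0,-0.001,-0.001],"claw":100},{"delta_pos":[-0.0046,-0.029,0.07],"delta_rot":[0,-0.001,-0.001],"claw":100},{"delta_pos":[-0.0046,-0.029,0.11],"delta_rot":[0,-0.001,-0.001],"claw":80},{"delta_pos":[-0.0046,-0.029,0.15],"delta_rot":[0,-0.001,-0.001],"claw":80},{"delta_pos":[-0.0046,-0.029,0.175],"delta_rot":[0,-0.001,-0.001],"claw":70},{"delta_pos":[-0.0046,-0.029,0.19],"delta_rot":[0,-0.001,-0.001],"claw":70},{"delta_pos":[-0.0046,-0.029,0.19],"delta_rot":[0,-0.001,-0.001],"claw":70}]}}

```text
time: 2.73
eef_pos: [0.5132, -0.2953, 0.0533]
tcp_rot: [0.068, 0.998, 0.004, -0.005]
contact_force: [-0.3, 0.3, -0.5]
opening: 0.7
```

```bash
python3 go.py 0.5159 -0.2999 0.058 82.05; python3 - <<'E'
from h import *
p,d=wshot('pics/w2')
E
```

```text
t 2.73 p [ 0.5132 -0.2953  0.0533] F [-0.27  0.3  -0.46] open 0.7 q [-0.69  0.35  1.89  0.    0.91 -2.13]
dpos [-0.0032 -0.0041 -0.0048] drot [ 0.007  -0.0106  0.0017]
```

View pics/w2.png

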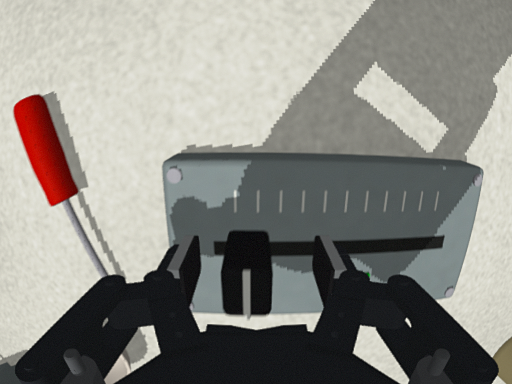

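Call:
{"fn": "carry_out", "kwargs": {"commands": [{"delta_pos":[-0.003,-0.004,-0.004],"delta_rot":[0.007,-0.01,0.002],"claw":60},{"delta_pos":[-0.003,-0.004,-0.004],"delta_rot":[0.007,-0.01,0.002],"claw":45},{"delta_pos":[-0.003,-0.004,-0.004],"delta_rot":[0.007,-0.01,0.002],"claw":35},{"delta_pos":[-0.003,-0.004,-0.004],"delta_rot":[0.007,-0.01,0.002],"claw":20},{"delta_pos":[-0.003,-0.004,-0.004],"delta_rot":[0.007,-0.01,0.002],"claw":15},{"delta_pos":[-0.003,-0.004,-0.004],"delta_rot":[0.007,-0.01,0.002],"claw":15}], "force": 25}}

```text
time: 3.28
eef_pos: [0.5183, -0.3017, 0.0621]
tcp_rot: [0.07, 0.998, -0.002, 0.003]
contact_force: [-0.9, 2.2, 6.3]
opening: 0.255
```

```bash
python3 go.py 0.5252 -0.2335 0.057 82.05
```

```text
t 3.28 p [ 0.5183 -0.3017  0.0621] F [-0.88  2.19  6.3 ] open 0.255 q [-0.7   0.34  1.88  0.    0.91 -2.13]
dpos [0.0027 0.0685 0.0049] drot [-0.0034  0.006  -0.001 ]
```

Call:
{"fn": "carry_out", "kwargs": {"commands": [{"delta_pos":[0.001,0.012,0.001],"delta_rot":[0,0,0],"claw":15},{"delta_pos":[0.001,0.025,0.002],"delta_rot":[0,0,0],"claw":15},{"delta_pos":[0.001,0.037,0.003],"delta_rot":[0,0,0],"claw":15},{"delta_pos":[0.002,0.05,0.003],"delta_rot":[0,0,0],"claw":15},{"delta_pos":[0.002,0.06,0.003],"delta_rot":[0,0,0],"claw":15},{"delta_pos":[0.002,0.0685,0.003],"delta_rot":[0,0,0],"claw":15},{"delta_pos":[0.002,0.0685,0.003],"delta_rot":[0,0,0],"claw":15},{"delta_pos":[0.002,0.0685,0.003],"delta_rot":[0,0,0],"claw":15}]}}

```text
time: 3.95
eef_pos: [0.5282, -0.233, 0.0621]
tcp_rot: [0.07, 0.998, -0.003, 0.005]
contact_force: [0.9, 2.0, 10.5]
opening: 0.253
```

```bash
python3 go.py 0.5252 -0.2335 0.057 82.05; python3 - <<'E'
from h import *
p,d=wshot('pics/w3')
cv2.imwrite('pics/w3c.png',cv2.resize(p[140:330,130:390,::-1],None,fx=3,fy=3,interpolation=cv2.INTER_CUBIC))
p,d=cam('side');cv2.imwrite('pics/s3c.png',cv2.resize(p[205:285,225:305,::-1],None,fx=7,fy=7,interpolation=cv2.INTER_CUBIC))
E
python3 go.py 0.5252 -0.2335 0.057 82.05
```

```text
t 3.95 p [ 0.5282 -0.233   0.0621] F [ 0.9   1.97 10.48] open 0.253 q [-0.59  0.29  1.94  0.    0.89 -2.02]
dpos [ 0.0029 -0.0009  0.0051] drot [-0.0044  0.011  -0.0005]
t 4.05 p [ 0.5281 -0.2333  0.0621] F [-0.43  2.81 10.77] open 0.25 q [-0.59  0.29  1.94  0.    0.89 -2.02]
dpos [ 0.0029 -0.0006  0.0051] drot [-0.0044  0.011  -0.0008]
```

View pics/w3c.png

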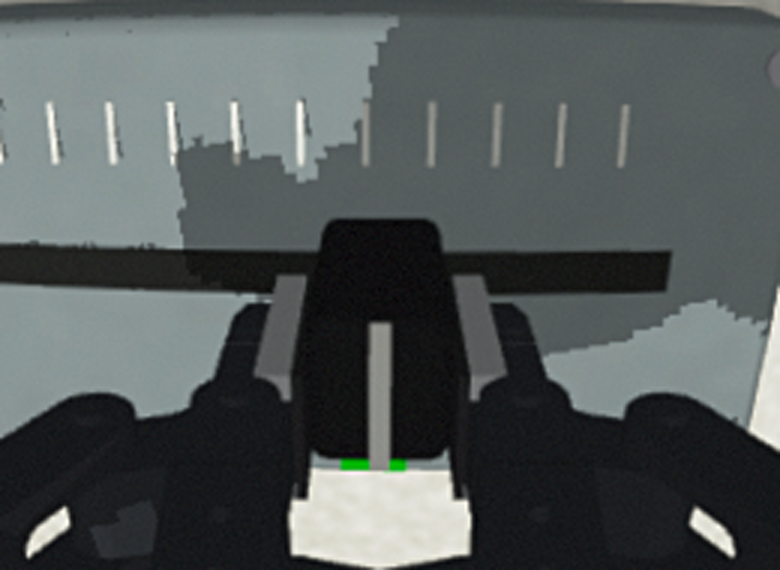

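View pics/s3c.png

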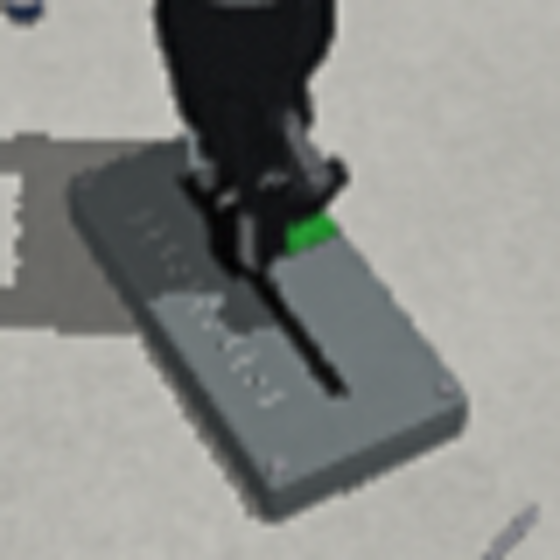

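The wrist crop shows the white line at x≈379, against green from 341 to 406. That puts it about 1 mm from the mark's centre, so I'm releasing it.

Call:
{"fn": "carry_out", "kwargs": {"commands": [{"delta_pos":[0,0,0.002],"delta_rot":[0,0,0],"claw":30},{"delta_pos":[0,0,0.002],"delta_rot":[0,0,0],"claw":45},{"delta_pos":[0,0,0],"delta_rot":[0,0,0],"claw":60},{"delta_pos":[0,0,0],"delta_rot":[0,0,0],"claw":70},{"delta_pos":[0,0,-0.02],"delta_rot":[0,0,0],"claw":70},{"delta_pos":[0,0,-0.06],"delta_rot":[0,0,0],"claw":70},{"delta_pos":[0,0,-0.1],"delta_rot":[0,0,0],"claw":70},{"delta_pos":[0,0,-0.14],"delta_rot":[0,0,0],"claw":70}]}}

```text
time: 4.72
eef_pos: [0.5258, -0.2319, 0.2023]
tcp_rot: [0.07, 0.998, -0.002, 0.004]
contact_force: [0.9, -0.6, -0.0]
opening: 0.701
```

```bash
python3 go.py 0.50 0.0 0.25 82.05; python3 - <<'E'
from h import *
p,d=wshot('pics/w4')
cv2.imwrite('pics/w4c.png',cv2.resize(p[115:255,165:390,::-1],None,fx=3.5,fy=3.5,interpolation=cv2.INTER_CUBIC))
E
```

```text
t 4.72 p [ 0.5258 -0.2319  0.2023] F [ 0.92 -0.58 -0.04] open 0.701 q [-0.59  0.1   1.87  0.    1.15 -2.02]
dpos [ 0.0574  0.2259 -0.0489] drot [-0.0032  0.0083 -0.001 ]
```

View pics/w4c.png

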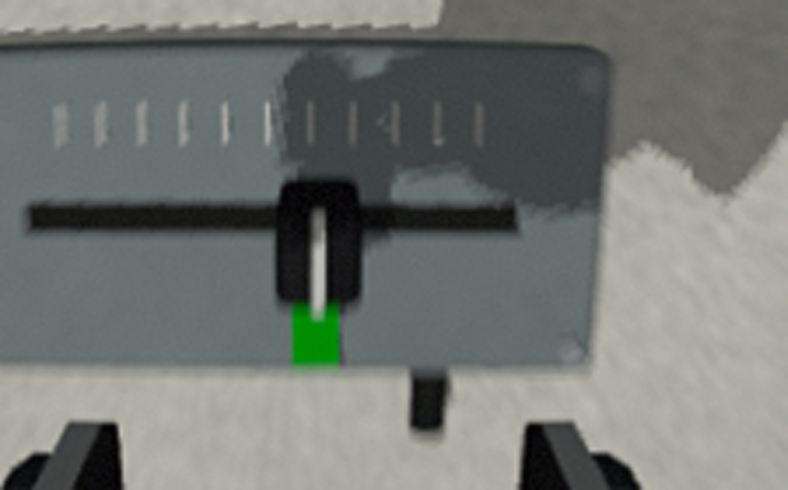

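```bash
python3 go.py 0.505 0.19 0.25 98
```

```text
t 4.77 p [ 0.5301 -0.2345  0.2131] F [ 2.75 -0.91  6.05] open 0.701 q [-0.59  0.1   1.86  0.    1.16 -2.02]
dpos [ 0.0828  0.4165 -0.0432] drot [-0.0138  0.0219 -0.279 ]
```

Call:
{"fn": "carry_out", "kwargs": {"commands": [{"delta_pos":[0.03,0.04,-0.04],"delta_rot":[0,0.008,-0.1],"claw":40},{"delta_pos":[0.08,0.416,-0.04],"delta_rot":[0,0.008,-0.279],"claw":20},{"delta_pos":[0.08,0.416,-0.04],"delta_rot":[0,0.008,-0.279],"claw":0},{"delta_pos":[0.08,0.416,-0.04],"delta_rot":[0,0.008,-0.279],"claw":0},{"delta_pos":[0.08,0.416,-0.04],"delta_rot":[0,0.008,-0.279],"claw":0},{"delta_pos":[0.08,0.416,-0.04],"delta_rot":[0,0.008,-0.279],"claw":0},{"delta_pos":[0.08,0.416,-0.04],"delta_rot":[0,0.008,-0.279],"claw":0},{"delta_pos":[0.08,0.416,-0.04],"delta_rot":[0,0.008,-0.279],"claw":0}]}}

```text
time: 5.43
eef_pos: [0.5085, 0.0865, 0.2425]
tcp_rot: [-0.07, 0.998, -0.007, 0.006]
contact_force: [0.7, 0.2, 0.4]
opening: -0.001
```

```bash
python3 go.py 0.495 0.19 0.25 98
```

```text
t 5.43 p [0.5085 0.0865 0.2425] F [0.66 0.21 0.39] open -0.001 q [-0.02 -0.07  1.97 -0.01  1.22 -1.73]
dpos [-0.001   0.1043 -0.0091] drot [-0.0155  0.0113 -0.0005]
```

Call:
{"fn": "carry_out", "kwargs": {"commands": [{"delta_pos":[0,0.04,-0.009],"delta_rot":[-0.015,0.011,0],"claw":0},{"delta_pos":[0,0.075,-0.009],"delta_rot":[-0.015,0.011,0],"claw":0},{"delta_pos":[0,0.095,-0.009],"delta_rot":[-0.015,0.011,0],"claw":0},{"delta_pos":[0,0.104,-0.009],"delta_rot":[-0.015,0.011,0],"claw":0},{"delta_pos":[0,0.104,-0.009],"delta_rot":[-0.015,0.011,0],"claw":0},{"delta_pos":[0,0.104,-0.009],"delta_rot":[-0.015,0.011,0],"claw":0}]}}

```text
time: 5.93
eef_pos: [0.4938, 0.1891, 0.2492]
tcp_rot: [-0.07, 0.998, -0.001, -0.0]
contact_force: [-0.2, -0.3, 0.4]
opening: 0.001
```

```bash
python3 go.py 0.518 0.19 0.13 98; python3 - <<'E'
from h import *
p,d=wshot('pics/w5')
cv2.imwrite('pics/w5c.png',cv2.resize(p[100:300,150:400,::-1],None,fx=3,fy=3,interpolation=cv2.INTER_CUBIC))
E
python3 go.py 0.518 0.19 0.13 98
```

```text
t 5.93 p [0.4938 0.1891 0.2492] F [-0.18 -0.29  0.41] open 0.001 q [ 0.17 -0.04  1.93 -0.    1.25 -1.54]
dpos [-0.0241 -0.0023  0.1192] drot [-0.0012 -0.0008 -0.    ]
t 5.98 p [0.4941 0.1886 0.2494] F [ 0.27 -0.31  0.6 ] open 0.001 q [ 0.17 -0.04  1.93 -0.    1.25 -1.54]
dpos [-0.0239 -0.0017  0.1193] drot [-0.0012 -0.0005 -0.0012]
```

View pics/w5c.png

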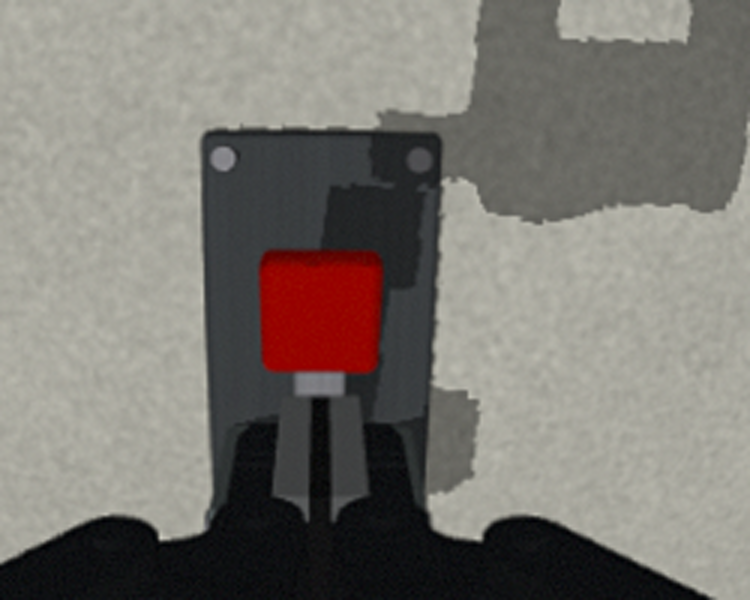

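```bash
python3 - <<'E'
from h import *
def W(a,b,z): return wworld('pics/w5',150+(a+.5)/3-.5,100+(b+.5)/3-.5,z).round(4)
print('pad',W(321,318,.101),'front',W(321,264,.1065),'back',W(321,373,.0955),'l',W(261,318,.101),'r',W(381,318,.101))
a,b=W(203,133,.014),W(441,135,.014); print('plate',a,b,np.linalg.norm(a-b))
e=(b-a)[:2]; yaw=np.arctan2(e[1],e[0]); print(np.degrees(yaw))
ex=np.array([np.sin(yaw),-np.cos(yaw)]); print('plate centre',(a+b)[:2]/2+.095*ex, ex)
E
python3 go.py 0.518 0.19 0.14 98
```

```text
pad [0.5169 0.1918 0.101 ] front [0.4971 0.189  0.1065] back [0.5386 0.1948 0.0955] l [0.5196 0.1724 0.101 ] r [0.5142 0.2113 0.101 ]
plate [0.4748 0.137  0.014 ] [0.4621 0.2338 0.014 ] 0.09762955495135682
97.47442091304676
plate centre [0.56264279 0.19775794] [0.99150303 0.13008356]
t 5.98 p [0.4941 0.1886 0.2494] F [ 0.27 -0.31  0.6 ] open 0.001 q [ 0.17 -0.04  1.93 -0.    1.25 -1.54]
dpos [-0.0239 -0.0018  0.1093] drot [-0.0012 -0.0005 -0.0012]
```

Call:
{"fn": "carry_out", "kwargs": {"commands": [{"delta_pos":[-0.02,-0.001,0.035],"delta_rot":[0,0,0.008],"claw":0},{"delta_pos":[-0.02,-0.001,0.07],"delta_rot":[0,0,0.008],"claw":0},{"delta_pos":[-0.02,-0.001,0.095],"delta_rot":[0,0,0.008],"claw":0},{"delta_pos":[-0.02,-0.001,0.11],"delta_rot":[0,0,0.008],"claw":0},{"delta_pos":[-0.02,-0.001,0.118],"delta_rot":[0,0,0.008],"claw":0},{"delta_pos":[-0.02,-0.001,0.118],"delta_rot":[0,0,0.008],"claw":0},{"delta_pos":[-0.02,-0.001,0.118],"delta_rot":[0,0,0.008],"claw":0}], "force": 40}}

```text
time: 6.57
eef_pos: [0.5147, 0.1893, 0.1318]
tcp_rot: [-0.064, 0.998, -0.001, 0.0]
contact_force: [0.5, -0.1, -0.3]
opening: 0.005
```

```bash
python3 go.py 0.514 0.1915 0.091 97.5;python3 - <<'E'
from h import *
p,d=wshot('pics/w6')
p,d=cam('side');cv2.imwrite('pics/s6c.png',cv2.resize(p[125:195,165:240,::-1],None,fx=8,fy=8,interpolation=cv2.INTER_CUBIC))
E
python3 go.py 0.514 0.1915 0.091 97.5
```

```text
t 6.57 p [0.5147 0.1893 0.1318] F [ 0.49 -0.08 -0.3 ] open 0.005 q [ 0.17  0.14  1.98 -0.    1.02 -1.53]
dpos [0.0004 0.0024 0.0408] drot [-0.0013  0.     -0.0021]
t 6.67 p [0.5154 0.1899 0.1332] F [-1.   -0.32  0.59] open -0.002 q [ 0.17  0.14  1.98 -0.    1.02 -1.53]
dpos [0.0013 0.0018 0.0422] drot [-0.0012  0.0029 -0.0012]
```

View pics/s6c.png

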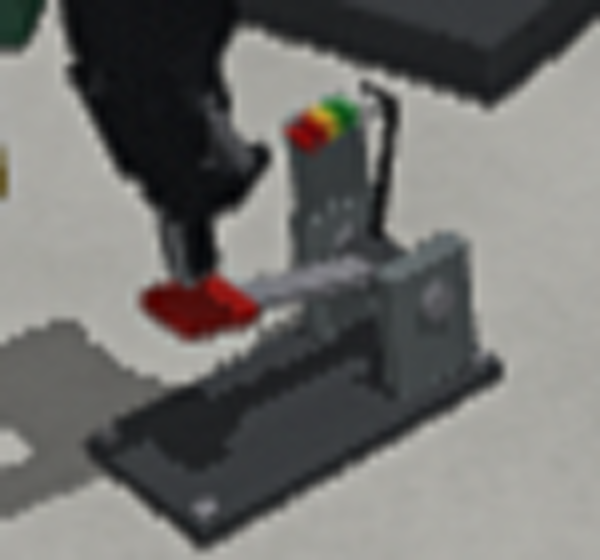

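View pics/w6.png

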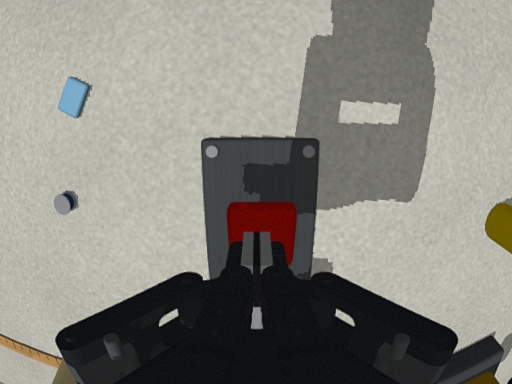

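Call:
{"fn": "carry_out", "kwargs": {"commands": [{"delta_pos":[0.001,0.002,0.005],"delta_rot":[0,0,0],"claw":0},{"delta_pos":[0.001,0.002,0.01],"delta_rot":[0,0,0],"claw":0},{"delta_pos":[0.001,0.002,0.015],"delta_rot":[0,0,0],"claw":0},{"delta_pos":[0.001,0.002,0.02],"delta_rot":[0,0,0],"claw":0},{"delta_pos":[0.001,0.002,0.025],"delta_rot":[0,0,0],"claw":0},{"delta_pos":[0.001,0.002,0.029],"delta_rot":[0,0,0],"claw":0},{"delta_pos":[0.001,0.002,0.032],"delta_rot":[0,0,0],"claw":0},{"delta_pos":[0.001,0.002,0.032],"delta_rot":[0,0,0],"claw":0}]}}

```text
time: 7.33
eef_pos: [0.5134, 0.1918, 0.1006]
tcp_rot: [-0.065, 0.998, -0.001, 0.0]
contact_force: [-3.9, -0.4, 5.6]
opening: -0.003
```

```bash
python3 go.py 0.514 0.1915 0.091 97.5;python3 - <<'E'
from h import *
p,d=cam('side');cv2.imwrite('pics/s7c.png',cv2.resize(p[125:195,165:240,::-1],None,fx=8,fy=8,interpolation=cv2.INTER_CUBIC))
p,d=cam('scene');cv2.imwrite('pics/q7c.png',cv2.resize(p[215:275,260:340,::-1],None,fx=8,fy=8,interpolation=cv2.INTER_CUBIC))
E
python3 go.py 0.514 0.1915 0.091 97.5
```

```text
t 7.33 p [0.5134 0.1918 0.1006] F [-3.93 -0.36  5.62] open -0.003 q [ 0.17  0.18  2.   -0.    0.96 -1.53]
dpos [-0.0005 -0.0004  0.0096] drot [-0.0011  0.0002 -0.0011]
t 7.43 p [0.5135 0.1918 0.1012] F [-3.48 -0.07  5.87] open -0.002 q [ 0.17  0.18  2.   -0.    0.97 -1.53]
dpos [-0.0004 -0.0004  0.0102] drot [-0.0011  0.0003 -0.001 ]
```

View pics/s7c.png

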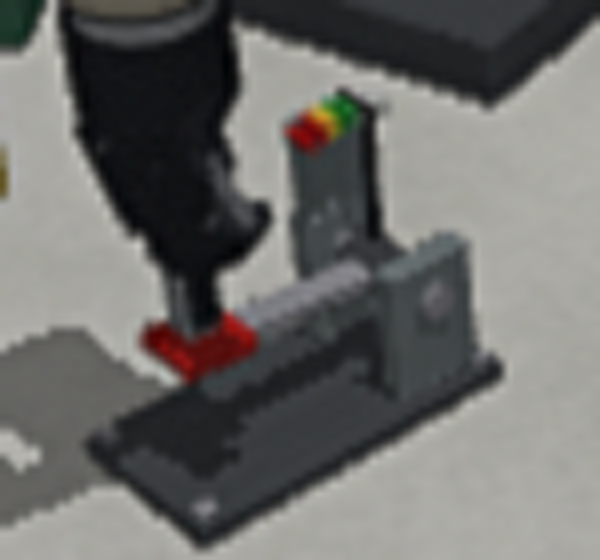

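View pics/q7c.png

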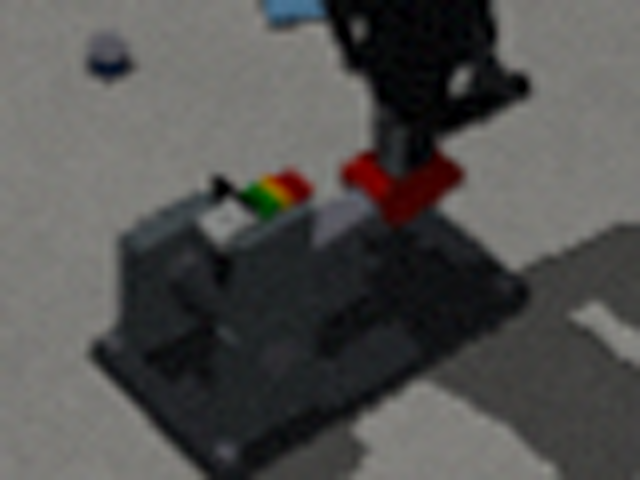

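Call:
{"fn": "carry_out", "kwargs": {"commands": [{"delta_pos":[0,0,0.002],"delta_rot":[0,0,0],"claw":0},{"delta_pos":[0,0,0.004],"delta_rot":[0,0,0],"claw":0},{"delta_pos":[0,0,0.006],"delta_rot":[0,0,0],"claw":0},{"delta_pos":[0,0,0.008],"delta_rot":[0,0,0],"claw":0},{"delta_pos":[0,0,0.01],"delta_rot":[0,0,0],"claw":0},{"delta_pos":[0,0,0.01],"delta_rot":[0,0,0],"claw":0},{"delta_pos":[0,0,0.01],"delta_rot":[0,0,0],"claw":0}]}}

```text
time: 8.02
eef_pos: [0.5125, 0.1917, 0.0912]
tcp_rot: [-0.065, 0.998, -0.001, -0.002]
contact_force: [-4.0, -1.5, 7.5]
opening: -0.0
```

```bash
python3 go.py 0.514 0.1915 0.091 97.5;python3 - <<'E'
from h import *
p,d=cam('side');cv2.imwrite('pics/s8c.png',cv2.resize(p[125:195,165:240,::-1],None,fx=8,fy=8,interpolation=cv2.INTER_CUBIC))
cv2.imwrite('pics/s8d.png',cv2.resize(p[130:160,195:220,::-1],None,fx=20,fy=20,interpolation=cv2.INTER_CUBIC))
p,d=cam('scene');cv2.imwrite('pics/q8c.png',cv2.resize(p[215:275,260:340,::-1],None,fx=8,fy=8,interpolation=cv2.INTER_CUBIC))
E
python3 go.py 0.514 0.1915 0.091 97.5
```

```text
t 8.02 p [0.5125 0.1917 0.0912] F [-3.96 -1.46  7.49] open -0.0 q [ 0.17  0.2   2.   -0.    0.95 -1.53]
dpos [-0.0015 -0.0004  0.0002] drot [-0.0015 -0.0035 -0.0005]
t 8.12 p [0.5125 0.1918 0.0914] F [-4.47 -1.07  7.22] open 0.0 q [ 0.17  0.2   2.   -0.    0.95 -1.53]
dpos [-0.0015 -0.0005  0.0003] drot [-0.0015 -0.0034 -0.0005]
```

View pics/s8c.png

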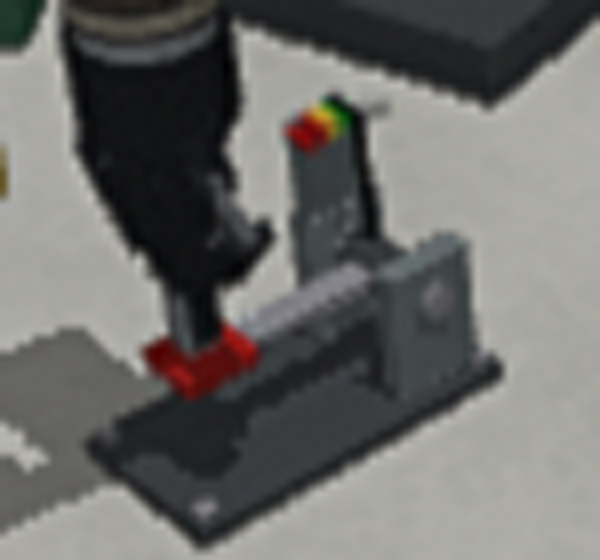

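View pics/s8d.png

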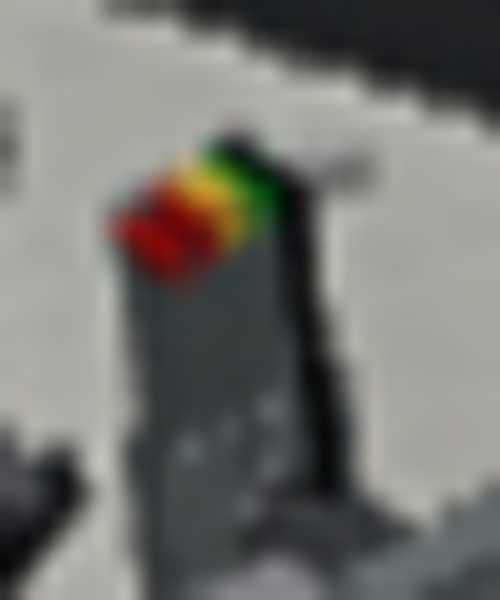

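View pics/q8c.png

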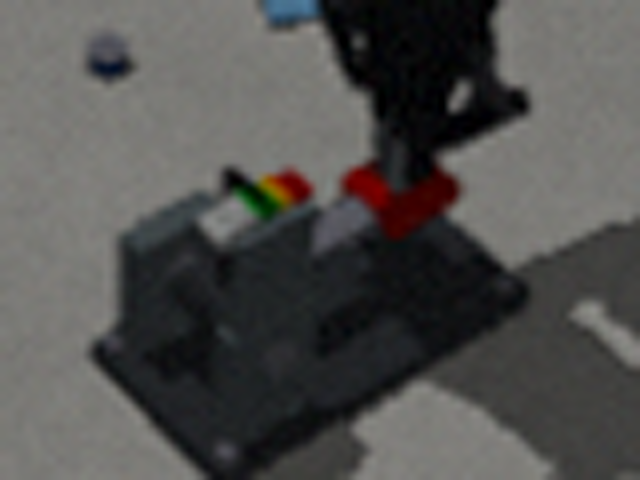

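```bash
python3 - <<'E'
from h import *
ex=np.array([.9915,.1301,0]); ey=np.array([-.1301,.9915,0]); c0=np.array([.5626,.1965,0])
for n,(x0,x1,y0,y1) in (('side',(175,205,160,180)),('scene',(298,322,228,250))):
    f=np.load(f'pics/{n}.npz'); p=f['p'].astype(int); d=f['d']
    pts=[]
    for v in range(y0,y1):
        for u in range(x0,x1):
            r,g,b=p[v,u]
            if r>90 and r>2.5*g and d[v,u]>0:
                w=world(n,u,v,d=float(d[v,u])); q=w-c0; pts.append([q@ex,q@ey,w[2],r])
    pts=np.array(pts); print(n,len(pts)); 
    for a in pts[np.argsort(pts[:,0])][::max(1,len(pts)//25)]: print(a.round(4))
    # plate ref
    for v in range(y0-60,y1+60,1):
        pass
    ref=[]
    for v in range(y0,y1+30):
        for u in range(x0-10,x1+20):
            if d[v,u]>0:
                w=world(n,u,v,d=float(d[v,u])); q=w-c0
                if -.09<q@ex<0.0 and abs(q@ey)<.048 and w[2]<.03: ref.append(w[2])
    print('plate z',np.median(ref),len(ref))
E
```

```text
side 25
[-6.98e-02 -6.70e-03  7.27e-02  1.28e+02]
[-6.95e-02 -4.90e-03  6.67e-02  9.20e+01]
[-6.90e-02 -1.74e-02  6.87e-02  1.06e+02]
[-6.88e-02  2.40e-03  6.70e-02  9.60e+01]
[-6.87e-02 -1.08e-02  6.95e-02  1.23e+02]
[-6.76e-02 -1.61e-02  7.19e-02  1.42e+02]
[-6.75e-02 -1.00e-02  7.32e-02  1.45e+02]
[-6.68e-02 -2.80e-03  7.37e-02  9.90e+01]
[-6.45e-02 -1.21e-02  7.27e-02  1.09e+02]
[-6.34e-02 -1.62e-02  6.96e-02  9.80e+01]
[-6.27e-02 -3.00e-03  7.16e-02  1.02e+02]
[-5.84e-02 -1.63e-02  7.17e-02  9.10e+01]
[-5.26e-02 -2.20e-02  7.65e-02  9.10e+01]
[-3.97e-02 -1.60e-02  7.09e-02  9.50e+01]
[-3.79e-02 -1.42e-02  7.38e-02  1.39e+02]
[-3.77e-02 -1.88e-02  6.66e-02  9.50e+01]
[-3.77e-02 -6.70e-03  6.96e-02  9.30e+01]
[-3.62e-02 -1.74e-02  6.98e-02  1.26e+02]
[-3.60e-02 -5.20e-03  7.26e-02  1.40e+02]
[-3.36e-02 -2.30e-03  7.46e-02  1.50e+02]
[-3.30e-02 -7.40e-03  7.22e-02  1.50e+02]
[-3.27e-02 -1.28e-02  7.02e-02  1.51e+02]
[-3.24e-02 -1.95e-02  7.37e-02  1.48e+02]
[-3.19e-02 -1.76e-02  6.76e-02  1.10e+02]
[-2.91e-02 -8.10e-03  7.05e-02  1.49e+02]Traceback (most recent call last):
  File "<stdin>", line 20, in <module>
  File "h.py", line 7, in world
    c=ctrl.camera_info(n); Rm,_=cv2.Rodrigues(np.array(c['rvec'],float)); t=np.array(c['tvec'],float).ravel()
ValueError: time passes only in moves, steps and waits
```

```bash
cat > an.py <<'E'
from h import *
ex=np.array([.9915,.1301,0]); ey=np.array([-.1301,.9915,0]); c0=np.array([.5626,.1965,0])
for n,(x0,x1,y0,y1),(a0,a1,b0,b1) in (('side',(175,205,160,180),(198,216,134,158)),('scene',(298,322,228,250),(284,300,234,248))):
    c=ctrl.camera_info(n); Rm,_=cv2.Rodrigues(np.array(c['rvec'],float)); t=np.array(c['tvec'],float).ravel()
    f=np.load(f'pics/{n}.npz'); p=f['p'].astype(int); d=f['d']
    vv,uu=np.mgrid[0:384,0:512]
    W=((np.stack([(uu-c['cx'])/c['fx']*d,(vv-c['cy'])/c['fy']*d,d],-1)-t)@Rm)-c0
    X,Y,Z=W@ex,W@ey,W[...,2]
    r,g,b=p[...,0],p[...,1],p[...,2]
    m=np.zeros(d.shape,bool); m[y0:y1,x0:x1]=1; m&=(r>2.5*g)&(r>(110 if n=='side' else 70))&(d>0)
    A=np.c_[X[m],np.ones(m.sum())]; k,_,_,_=np.linalg.lstsq(A,Z[m],rcond=None); print(n,'pad',m.sum(),X[m].min(),X[m].max(),'zmed',np.median(Z[m]),'slope',k[0])
    m=(d>0)&(X>-.09)&(X<.03)&(abs(Y)<.045)&(Z>0.005)&(Z<.025); print('plate z',np.median(Z[m]),m.sum())
    m=(d>0)&(abs(X)<.4)&(abs(Y)<.3)&(abs(Z)<.01); print('table z',np.median(Z[m]))
    for v in range(b0,b1):
        for u in range(a0,a1):
            if d[v,u]>0 and Z[v,u]>.115: print(v,u,p[v,u],X[v,u].round(4),Y[v,u].round(4),Z[v,u].round(4))
E
python3 an.py
```

```text
side pad 12 -0.0698091609447178 -0.029077964486794932 zmed 0.07241191214666612 slope 0.007149967173272596
plate z 0.01261896116099188 423
table z -0.0013613381073824175
136 208 [166 169 163] 0.0745 0.0306 0.1458
136 209 [170 172 168] 0.0785 0.0295 0.1445
136 210 [163 165 162] 0.082 0.0278 0.1437
136 211 [165 167 163] 0.0868 0.0279 0.1415
137 206 [32 48 37] 0.0618 0.0266 0.1487
137 207 [55 58 59] 0.062 0.0201 0.1515
137 208 [124 140 126] 0.0681 0.0222 0.1479
137 209 [159 160 157] 0.0722 0.0213 0.1465
137 210 [154 154 152] 0.0732 0.0161 0.1484
137 211 [156 157 155] 0.079 0.0176 0.1451
137 212 [144 146 143] 0.0842 0.0183 0.1424
137 213 [149 150 145] 0.0852 0.0131 0.1443
138 204 [181 161  98] 0.0527 0.0276 0.1478
138 205 [117 144  51] 0.059 0.0299 0.1439
138 206 [50 95 20] 0.0601 0.0248 0.1457
138 207 [10 46 13] 0.0608 0.0192 0.148
138 208 [32 44 36] 0.0621 0.0143 0.1496
138 209 [81 79 81] 0.0679 0.016 0.1462
138 210 [120 120 120] 0.0714 0.0143 0.1454
138 211 [114 116 114] 0.0757 0.0138 0.1437
138 212 [109 110 108] 0.0825 0.0166 0.1394
138 213 [127 128 124] 0.0886 0.0185 0.1358
139 202 [
[... 7495 characters left out ...]
37] 0.0796 0.0399 0.1382
246 291 [28 33 37] 0.0761 0.0411 0.1369
246 292 [36 37 39] 0.0714 0.041 0.1338
246 293 [35 38 39] 0.0669 0.0411 0.1311
246 294 [31 35 34] 0.0607 0.0394 0.1256
246 295 [34 37 38] 0.0547 0.0381 0.1206
246 296 [35 39 41] 0.0542 0.0426 0.1242
246 297 [31 33 37] 0.0464 0.0394 0.1163
246 298 [37 40 44] 0.0431 0.0409 0.1155
247 288 [16 13 17] 0.0845 0.0354 0.1325
247 289 [24 28 30] 0.0823 0.0381 0.1334
247 290 [36 40 43] 0.0792 0.0398 0.1328
247 291 [33 38 41] 0.0766 0.0419 0.133
247 292 [29 35 35] 0.0707 0.0405 0.1279
247 293 [29 31 34] 0.0662 0.0407 0.1251
247 294 [31 36 37] 0.0614 0.0406 0.122
247 295 [31 34 38] 0.0571 0.0409 0.1195
247 296 [32 34 36] 0.053 0.0417 0.1176
```

```bash
python3 - <<'E'
from h import *
s=ctrl.get_state(); print(s['time'],s['eef_pos'],s['contact_force'])
p,d=cam('side'); cv2.imwrite('pics/s9.png',p[:,:,::-1])
s=ctrl.get_state(); print(s['time'],s['eef_pos'],s['contact_force'])
E
```

```text
8.1167 [0.51248482 0.19176119 0.09135164] [-4.46736251 -1.07414847  7.22139117]
8.1667 [0.51249736 0.19173327 0.09137399] [-5.1149426  -1.26391598  8.17796961]
```

View pics/s9.png

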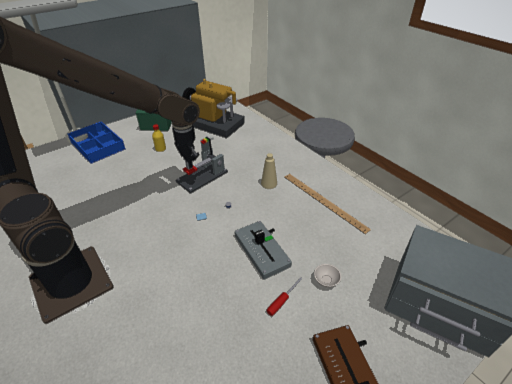

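The side view shows the slider at the green mark (about 262,237), the other things where they were, and the gripper holding the pad at about (190,168). The pose is steady.

```bash
python3 -c "
from plant import ctrl
print(ctrl.sign_off())"
```

```text
the job is handed in; nothing more can be done
None
```

I slid the speed slider to the green mark, let go of it, then pressed the run lever to about level. I handed the job in at about 8.2 s with the lever still held in the green; `sign_off` gives no verdict.

- **Slider:** it moved about 67 mm. A wrist picture after release put the white line within about 1 mm of the mark's centre; the limit is 7 mm.
- **Lever:** depth readings put the pad top at about 74 mm, after correcting for a 1.4 mm offset seen on the bench. That is level, about 0.25 rad. The pointer stood near the middle of the green (x about 61 mm, green about 55 to 67 mm), and the press came down in steps of 5 mm or less, so I saw no sign of it nearing the red.
- **Holding steady:** the tool height changed by only 0.2 mm over the last readings, with about 7 to 8 N pressing on the pad.
- **Other things:** the last side picture showed them where they were.

**Checks that disagreed:**
- **Lever angle:** the force alone suggested nearer 0.21 rad, which is still in the green. By eye, the pointer also looked towards the white side of the green.
- **Pad slope:** the scene camera's slope fit was unusable because too few pixels showed the pad, so I relied on its height there.
- **Camera offset:** the fixed cameras differed by up to 11 mm, so I used the wrist camera to place the tool.

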